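# Nest the washed measuring cups on the laundry mat

## Task

Put the three washed dark grey measuring cups away as one nest, upside down as they stand now, on the round cork mat between the two bottles: the smallest (hidden under the largest) goes inside, the middle one over it and the largest over both, every rim resting flat on the mat and none overhanging its edge. Set the cups down gently rather than dropping them, and leave the bottles, can, jar, carton and mug standing where they are.

Things in the scene. Friction and masses are not known exactly. Their poses are not given: they have to be found in the camera images.
- cup_large: plain dark grey plastic measuring cup standing upside down (rim on the counter, closed end up): a tapered round cup, rim diameter 77 mm, closed end diameter 65 mm, height 90 mm; wall 2.5 mm, end 3 mm thick, about 70 g. Origin: centre of its rim plane (at the bottom as it stands), z towards its closed end (up). At the start it covers cup_small.
- cup_middle: plain dark grey plastic measuring cup standing upside down (rim on the counter, closed end up): a tapered round cup, rim diameter 66 mm, closed end diameter 54 mm, height 80 mm; wall 2.5 mm, end 3 mm thick, about 55 g. Origin: centre of its rim plane (at the bottom as it stands), z towards its closed end (up).
- cup_small: plain dark grey plastic measuring cup standing upside down (rim on the counter, closed end up): a tapered round cup, rim diameter 55 mm, closed end diameter 43 mm, height 70 mm; wall 2.5 mm, end 3 mm thick, about 45 g. Origin: centre of its rim plane (at the bottom as it stands), z towards its closed end (up). At the start it stands on the counter hidden under cup_large, within 5 mm of its centre.
- mat_top (a point): centre of the upper face of the round cork mat, a fixed flat disc 120 mm in diameter and 8 mm thick on the counter. Nested there, all three rims stand on it, with 2 to 3 mm of play all round between cups. Its turn is that of the pair of bottles, which stand at about y = +104 mm and y = -104 mm of this frame
- bottle_a: white plastic bottle beside the mat, diameter 60 mm, height 170 mm, standing loose; origin at the centre of its underside
- bottle_b: amber bottle on the other side of the mat, diameter 60 mm, height 170 mm, standing loose; origin at the centre of its underside
- can: spray can with an orange band, diameter 54 mm, height 160 mm, standing loose; origin at the centre of its underside
- jar: dark grey jar with a white lid, straight-sided, diameter 68 mm, height 85 mm, standing loose; origin at the centre of its underside
- carton: cardboard carton, 60 mm (own x) by 85 mm (own y), height 130 mm, standing loose; origin at the centre of its underside
- mug: white mug standing upright, diameter 76 mm, height 85 mm, its handle reaching to 75 mm from the axis on its own +y side, loose; origin at the centre of its underside. Nothing else stands on the counter within 0.74 m of the robot's axis and 0.55 m to either side, apart from these things.

How it is judged:
By the outcome, as a careful person would: the job done as asked, in the order asked, and still so for the second after the job is handed in, with the robot touching nothing.
It also fails if it takes over 72 s, if anything falls off the work surface, if the arm or the gripper's body presses on something with over 40 N, if the wrist force passes 120 N, or if a joint passes its speed limit or range.

## Robot

A 7-joint arm with a two-finger parallel gripper is mounted at the origin on the work surface. World frame = base frame: x ahead of the robot, y to its left, z up, the work surface at z = 0. Lengths are in mm, angles in rad, forces in N, time in s.
With the tool pointing down it reaches from about 400 to 875 mm from the base axis. Payload 4.4 kg.
Tool frame: the origin (TCP) lies midway between the tips of the shut fingers; the grasp point (between the pads) lies 19 mm behind it; z points along the fingers, y is the line along which they close (so a half turn about z gives the same grasp; the last joint's range is limited). The gripper opens to 85 mm and grips with 20 to 120 N. Pads are 22 mm wide; open, the fingers measure 114 mm over their backs; the gripper's body (76 mm by 85 mm) begins 54 mm behind the grasp point. The pads swing forward as they close: fully open they stand 13 mm farther back than shut.
Start: joints at [-1.406, 0.628, 0.038, 1.517, -0.027, 0.996, -0.02], TCP at [148.666, 632.784, 231.313] pointing down, gripper open.
Joint ranges: [-3.06, 3.06], [-0.37, 2.12], [-1.25, 1.32], [0.18, 2.47], [-1.1, 4.24], [0.23, 1.98], [-2.94, 2.94]. Speed limits (rad/s): [2.57, 2.57, 3.14, 3.14, 3.14, 3.14, 3.14].

## Interface

Orientations are given as [roll, pitch, yaw] about the fixed x, y, z axes, in that order (R = Rz(yaw) Ry(pitch) Rx(roll)).
In Python, from cell import ctrl, get_image, get_calibration gives the robot as it stands.
- The arm moves only by the shell command python3 -m creep 'ROWS'. ROWS is JSON, a list of rows, each an object of numbers: "dx", "dy", "dz": the shift along the world's x, y, z normalised to -1 to 1, where 1 is 0.4 m; "rx", "ry", "rz": the turn, a rotation vector about the world's x, y, z normalised to -1 to 1, where 1 is 2 pi rad; "grip": the closure, from -1 (fully open) to 1 (shut). A call has exactly 5 rows; each row is the pose to reach, as a shift and turn from the pose commanded when the call began, turning the shorter way round; what a row does not reach only later rows make up. A row lasts 1/8 s, in which the tool goes at most 62.5 mm and 10.7 degrees, less where a joint would pass 70% of its speed; a pose out of reach is approached as far as the arm can. A call with a number of a shift or a turn outside -1 to 1 is refused whole. A call with a gripper value outside its range is refused whole. The fingers move at their own pace and stop on an object; the grip force is fixed at half the most. Time passes only in rows, so rows that repeat a pose let the fingers close, or fill a call up. It gives the time, the measured TCP pose, the force, the opening and the grip force at its end, in the units of the state.
- ctrl.read_state(): the state, without advancing time (a new reading comes with each control period).
- get_image(name): name is "scene" or "top" or "wrist"; returns the picture (480x640x3 uint8, red, green, blue); there is no depth.
- get_calibration(name): a dict with "mtx" (3x3 intrinsics, pixels), "world_from_camera" (4x4, takes a point from camera to world coordinates). Camera axes: x right, y down, z forward; pixel columns grow to the right and rows downward; lengths in mm; the calibration is good to about 2 mm. A picture is of the moment at which its call begins: read the wrist's pose just before it. get_calibration takes no time and is no camera call; for the wrist camera it gives the pose at the moment of the call.
- ctrl.finish_job(): hands the job in; it is judged then, once.
The state is a dict: "clock": time; "qpos": joint angles; "qd": joint speeds; "tau": joint torques, N m; "eef_pos": TCP position; "tool_rot": TCP orientation; "force": force on the tool from outside, world axes, zero at the start; "torque": the same for the moment, N m; "width": finger opening in mm; "gripper_force": force on a finger pad.
Only numpy, scipy, OpenCV 4.12 (cv2) and the standard library are available. Lean on these libraries where they do the work, as an engineer would, in place of code of your own. Each camera call takes 0.05 s, during which the arm holds its last target. There are 200 camera calls.

## Working session

There is one attempt and no reset: what is moved stays moved. The work goes in short steps, Python scripts to look and compute and a shell command to move; the robot and the scene stay as the last step left them, time stands still between calls to the robot, and variables do not carry over. Pictures are saved under pics/ and viewed, at most 10 in all, crops included, and the job is handed in when it is done.

```bash
mkdir -p pics; ls
python3 - <<'E'
from cell import ctrl,get_image,get_calibration
import cv2,numpy as np,json
s=ctrl.read_state();print(s['clock'],s['eef_pos'],s['tool_rot'],s['width'],s['force'])
ims=[]
for n in ("scene","top","wrist"):
    c=get_calibration(n);im=get_image(n)
    cv2.imwrite(f"pics/{n}0.png",im[:,:,::-1]);print(n,np.round(c['mtx'],1).tolist(),np.round(c['world_from_camera'],3).tolist())
E
```

```text
pics
0.0 [148.53786533 632.17043949 230.42469516] [-3.13976431e+00  3.96516946e-05  2.91078667e+00] 85.26771859204548 [ 0.57783363 -0.10817635 -0.05459836]
scene [[568.1, 0.0, 316.1], [0.0, 568.1, 251.6], [0.0, 0.0, 1.0]] [[-0.336, 0.774, -0.537, 1254.824], [0.942, 0.286, -0.177, 242.081], [0.017, -0.565, -0.825, 1178.992], [0.0, 0.0, 0.0, 1.0]]
top [[510.7, 0.0, 322.0], [0.0, 510.7, 244.4], [0.0, 0.0, 1.0]] [[0.005, -0.991, 0.132, 392.559], [-1.0, -0.003, 0.01, -7.983], [-0.01, -0.132, -0.991, 1054.298], [0.0, 0.0, 0.0, 1.0]]
wrist [[363.5, 0.0, 321.8], [0.0, 363.5, 236.1], [0.0, 0.0, 1.0]] [[0.229, 0.922, 0.313, 67.135], [0.973, -0.216, -0.076, 651.631], [-0.003, 0.322, -0.947, 373.145], [0.0, 0.0, 0.0, 1.0]]
```

View pics/top0.png

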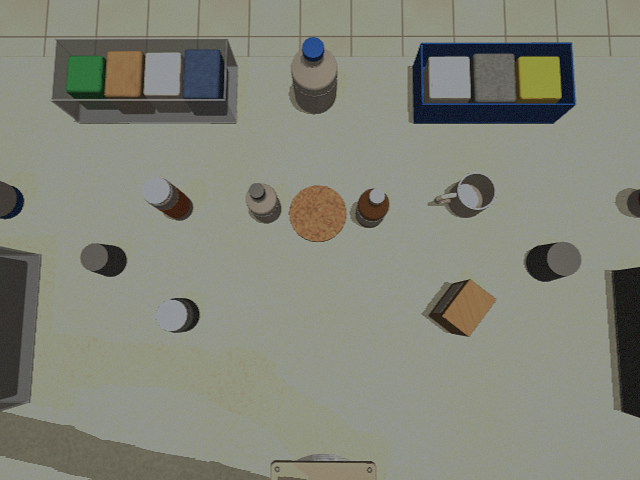

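View pics/scene0.png

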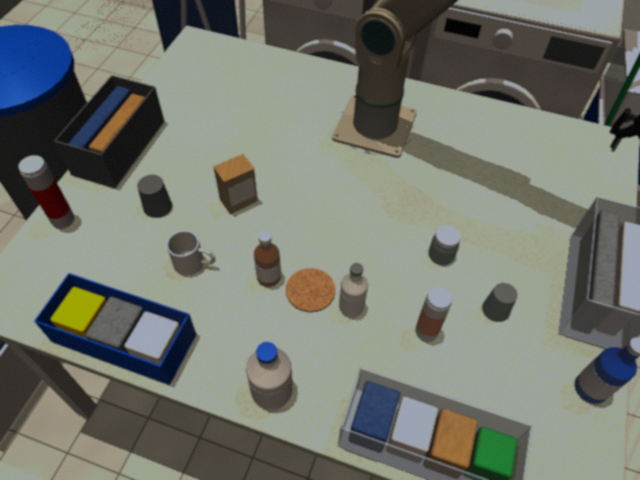

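The top view shows the mat at (318,213), a grey cup at (95,258) on the left and a bigger one at (563,260) on the right. Bottles are at (262,205) and (373,205), can (168,198), jar (178,315), carton (463,307) and mug (472,195). The scene view shows the cups at (500,300) and (153,195).

Run:
```python
import cv2,numpy as np
t=cv2.imread('pics/top0.png');s=cv2.imread('pics/scene0.png')
def crop(im,x,y,r=33): return cv2.resize(im[y-r:y+r,x-r:x+r],(264,264),interpolation=cv2.INTER_CUBIC)
def g(im): return cv2.convertScaleAbs(im,alpha=1.6)
a=np.hstack([crop(t,102,258),crop(t,556,260),crop(t,318,213)])
b=np.hstack([crop(s,500,300),crop(s,153,195),crop(s,310,290)])
cv2.imwrite('pics/crops.png',g(np.vstack([a,b])))
gt=cv2.cvtColor(t,cv2.COLOR_BGR2GRAY);gs=cv2.cvtColor(s,cv2.COLOR_BGR2GRAY)
print(gt[258,75:135:2]);print(gt[260,520:590:2]);print(gs[275:325:2,502]);print(gs[170:220:2,153])
```

```text
[146 147 141  88  94  88  93  92  90  88  89  94  90  94  94  91  76  31
  29  28  34  35  35  35  35  28 125 144 148 147]
[147 152 102  42  36  32  31  37  32  29  31  34  31  39  99 100  99  98
 100  95  97  97  96  95  94  95  95  94  95  95  92 148 146 146 145]
[161 161 160 153 106  92  92  90  91  94  93  92  92  84  56  51  53  52
  51  51  51  49  53 104 158]
[162 160 128  85  84  80  83  83  84  83  84  72  37  32  32  32  30  32
  31  32  29  33  33  48 136]
```

View pics/crops.png

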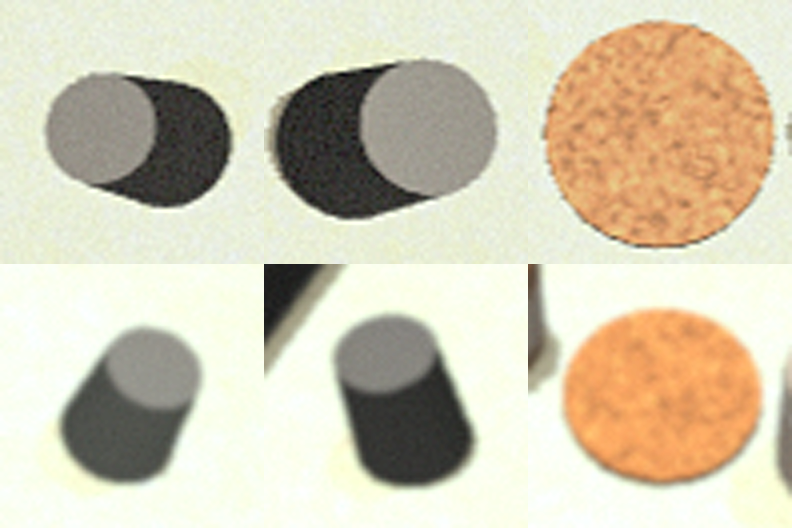

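The crops show clean grey end discs (left cup smaller, right one larger) and the mat as a full ellipse in both views, so they are easy to segment.

```bash
cat > h.py <<'E'
import cv2,numpy as np
from cell import ctrl,get_image,get_calibration
def ray(c,uv):
    K=np.array(c['mtx']);T=np.array(c['world_from_camera'])
    d=T[:3,:3]@np.linalg.solve(K,[uv[0],uv[1],1]);return T[:3,3],d/np.linalg.norm(d)
def plane(c,uv,z):
    o,d=ray(c,uv);return o+d*(z-o[2])/d[2]
def tri(r):
    A=[np.eye(3)-np.outer(d,d) for o,d in r]
    p=np.linalg.solve(sum(A),sum(a@o for a,(o,d) in zip(A,r)))
    return p,[round(float(np.linalg.norm(a@(p-o))),2) for a,(o,d) in zip(A,r)]
def blob(mask,near):
    n,l,st,ce=cv2.connectedComponentsWithStats(cv2.morphologyEx(mask.astype(np.uint8),cv2.MORPH_OPEN,np.ones((3,3))))
    k=1+np.argmin([np.hypot(*(ce[i]-near))+1e4*(st[i,4]<60) for i in range(1,n)])
    return ce[k],(l==k),st[k]
def end(im,near,lo,hi):   # grey closed end
    m=im.astype(int);g=cv2.GaussianBlur(im,(3,3),0).mean(2)
    return blob((g>lo)&(g<hi)&(np.ptp(m,axis=2)<40),near)
def diam(c,mask,z):
    k=max(cv2.findContours(mask.astype(np.uint8),0,1)[0],key=len)[:,0]
    p=np.array([plane(c,q,z)[:2] for q in k]);(x,y),(a,b),_=cv2.fitEllipse(p.astype(np.float32));return np.round([x,y,a,b],1)
E
python3 - <<'E'
from h import *
t=cv2.imread('pics/top0.png')[:,:,::-1];s=cv2.imread('pics/scene0.png')[:,:,::-1]
ct,cs=get_calibration('top'),get_calibration('scene')
for n,a,b,lo2 in(('mid',(95,258),(503,295),(68,112)),('large',(563,260),(150,188),(60,100))):
    ca,ma,sa=end(t,a,65,120);cb,mb,sb=end(s,b,*lo2)
    p,e=tri([ray(ct,ca),ray(cs,cb)]);print(n,ca,cb,sa,sb,p.round(1),e,diam(ct,ma,p[2]),diam(cs,mb,p[2]),np.hypot(*p[:2]))
def cork(im):
    h=cv2.cvtColor(im,cv2.COLOR_RGB2HSV);return (h[...,1]>90)&(h[...,0]<20)&(h[...,2]>110)
ca,ma,_=blob(cork(t),(318,213));cb,mb,_=blob(cork(s),(310,290))
p,e=tri([ray(ct,ca),ray(cs,cb)]);print('mat',ca,cb,p.round(1),e,diam(ct,ma,8),diam(cs,mb,8))
for n,uv,h in(('A',(258,190),170),('B',(377,196),170),('can',(158,188),160),('jar',(171,315),85),('carton',(470,301),130),('mug',(476,190),85)):
    print(n,plane(ct,uv,h).round(0))
E
```

```text
mid [ 93.53846154 256.60720131] [504.96132597 293.07458564] [ 80 243  28  29 611] [493 284  24  19 362] [497.1 443.3  77.6] [0.17, 0.17] [497.2 443.4  51.5  53.7] [496.9 443.   48.8  51.5] 666.033305099407
large [563.61755146 258.30985915] [149.92134831 184.4494382 ] [547 242  34  35 923] [138 176  26  18 356] [ 495.8 -454.9   87.1] [0.96, 0.96] [ 496.2 -455.9   62.3   64.6] [ 495.5 -453.9   57.2   61. ] 672.9052577970904
mat [317.33995943 212.94239351] [310.09474955 289.4067592 ] [598.5  13.2   3.9] [0.23, 0.23] [598.1  13.  115.7 116.4] [599.3  13.7 115.9 116. ]
A [607. 115. 170.]
B [597. -96. 170.]
can [613. 297. 160.]
jar [386. 286.  85.]
carton [ 414. -264.  130.]
mug [ 629. -296.   85.]
```

```bash
R='{"dx":0.871,"dy":-0.4725,"dz":0.1,"rz":-0.2132,"grip":-1}'; python3 -m creep '[{"dx":0.871,"dy":-0.4725,"dz":0.1,"rz":-0.2132,"grip":-1},{"dx":0.871,"dy":-0.4725,"dz":0.1,"rz":-0.2132,"grip":-1},{"dx":0.871,"dy":-0.4725,"dz":0.1,"rz":-0.2132,"grip":-1},{"dx":0.871,"dy":-0.4725,"dz":0.1,"rz":-0.2132,"grip":-1},{"dx":0.871,"dy":-0.4725,"dz":0.1,"rz":-0.2132,"grip":-1}]'
```

```text
$[0]: bad value
```

```bash
python3 -m creep '[{"dx":0.871,"dy":-0.4725,"dz":0.1,"rx":0,"ry":0,"rz":-0.2132,"grip":-1},{"dx":0.871,"dy":-0.4725,"dz":0.1,"rx":0,"ry":0,"rz":-0.2132,"grip":-1},{"dx":0.871,"dy":-0.4725,"dz":0.1,"rx":0,"ry":0,"rz":-0.2132,"grip":-1},{"dx":0.871,"dy":-0.4725,"dz":0.1,"rx":0,"ry":0,"rz":-0.2132,"grip":-1},{"dx":0.871,"dy":-0.4725,"dz":0.1,"rx":0,"ry":0,"rz":-0.2132,"grip":-1}]'
```

```text
clock: 0.78
eef_pos: [423.3, 483.4, 262.8]
tool_rot: [-3.141, -0.0, 1.967]
force: [0.5, 0.8, -0.6]
width: 85.5
gripper_force: 0.0
```

```bash
python3 -m creep '[{"dx":0.186,"dy":-0.101,"dz":0.02,"rx":0,"ry":0,"rz":-0.064,"grip":-1},{"dx":0.186,"dy":-0.101,"dz":0.02,"rx":0,"ry":0,"rz":-0.064,"grip":-1},{"dx":0.186,"dy":-0.101,"dz":0.02,"rx":0,"ry":0,"rz":-0.064,"grip":-1},{"dx":0.186,"dy":-0.101,"dz":0.02,"rx":0,"ry":0,"rz":-0.064,"grip":-1},{"dx":0.186,"dy":-0.101,"dz":0.02,"rx":0,"ry":0,"rz":-0.064,"grip":-1}]'
python3 - <<'E'
from h import *
s=ctrl.read_state();print(s['eef_pos'],s['tool_rot'])
c=get_calibration('wrist');im=get_image('wrist');cv2.imwrite('pics/w1.png',im[:,:,::-1])
T=c['world_from_camera'];K=c['mtx'];print(np.round(T,3).tolist())
def proj(p):
    q=np.linalg.inv(T)@np.append(p,1);q=K@q[:3];return q[:2]/q[2]
print(proj([497,443,80]),proj([497,443,0]))
E
```

```text
clock: 1.4
eef_pos: [494.3, 445.8, 270.4]
tool_rot: [-3.14, -0.001, 1.576]
force: [-1.1, 0.3, -0.6]
width: 85.1
gripper_force: 0.0
[494.2810035  445.84342339 270.39312477] [-3.14001225e+00 -6.71678180e-04  1.57612897e+00]
[[1.0, 0.006, -0.001, 493.66], [0.005, -0.946, -0.323, 529.069], [-0.003, 0.323, -0.946, 413.101], [0.0, 0.0, 0.0, 1.0]]
[325.88916082 208.39499256] [325.34524621 190.96609521]
```

View pics/w1.png

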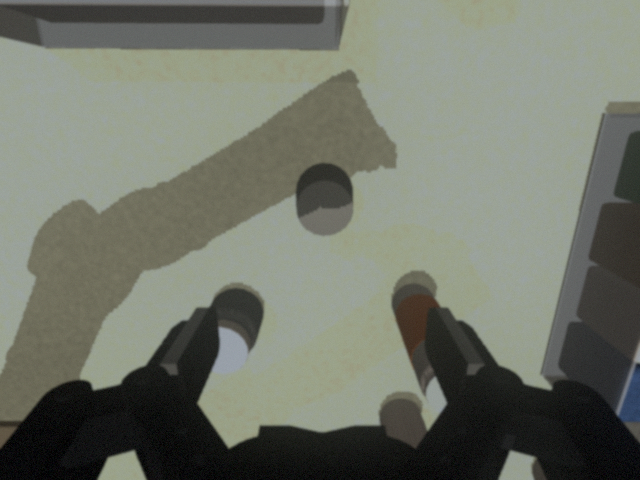

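The wrist view shows the middle cup's end centred near (325,208), where the two-view position projects it. The camera sits on the +y side of the tool at this yaw, so at the mat I will use a yaw that keeps it clear of the bottles. Next, the large cup.

```bash
python3 -m creep '[{"dx":0,"dy":-0.75,"dz":0,"rx":0,"ry":0,"rz":-0.1259,"grip":-1},{"dx":0,"dy":-0.75,"dz":0,"rx":0,"ry":0,"rz":-0.1259,"grip":-1},{"dx":0,"dy":-0.75,"dz":0,"rx":0,"ry":0,"rz":-0.1259,"grip":-1},{"dx":0,"dy":-0.75,"dz":0,"rx":0,"ry":0,"rz":-0.1259,"grip":-1},{"dx":0,"dy":-0.75,"dz":0,"rx":0,"ry":0,"rz":-0.1259,"grip":-1}]'
python3 -m creep '[{"dx":0,"dy":-0.75,"dz":0,"rx":0,"ry":0,"rz":0,"grip":-1},{"dx":0,"dy":-0.75,"dz":0,"rx":0,"ry":0,"rz":0,"grip":-1},{"dx":0,"dy":-0.75,"dz":0,"rx":0,"ry":0,"rz":0,"grip":-1},{"dx":0,"dy":-0.75,"dz":0,"rx":0,"ry":0,"rz":0,"grip":-1},{"dx":0,"dy":-0.75,"dz":0,"rx":0,"ry":0,"rz":0,"grip":-1}]'
python3 -c "
from h import *
cv2.imwrite('pics/w2.png',get_image('wrist')[:,:,::-1])"
python3 -m creep '[{"dx":0,"dy":-0.74,"dz":0,"rx":0,"ry":0,"rz":0,"grip":-1},{"dx":0,"dy":-0.74,"dz":0,"rx":0,"ry":0,"rz":0,"grip":-1},{"dx":0,"dy":-0.74,"dz":0,"rx":0,"ry":0,"rz":0,"grip":-1},{"dx":0,"dy":-0.74,"dz":0,"rx":0,"ry":0,"rz":0,"grip":-1},{"dx":0,"dy":-0.74,"dz":0,"rx":0,"ry":0,"rz":0,"grip":-1}]'
python3 - <<'E'
from h import *
s=ctrl.read_state();print(s['eef_pos'],s['tool_rot'],s['qpos'])
c=get_calibration('wrist');im=get_image('wrist');cv2.imwrite('pics/w3.png',im[:,:,::-1])
T=c['world_from_camera'];K=c['mtx']
q=K@(np.linalg.inv(T)@np.array([496,-455,90,1]))[:3];q=q[:2]/q[2];print(q)
g=im.mean(2).astype(int);print(g[int(q[1]),int(q[0])-50:int(q[0])+50:4],g[int(q[1])-50:int(q[1])+50:4,int(q[0])])
E
```

```text
clock: 2.08
eef_pos: [495.8, 142.4, 271.0]
tool_rot: [3.141, -0.0, 0.779]
force: [0.8, -1.1, -0.1]
width: 85.3
gripper_force: 0.0
clock: 2.7
eef_pos: [496.2, -157.6, 271.1]
tool_rot: [3.141, -0.001, 0.781]
force: [1.0, -0.5, 0.4]
width: 85.3
gripper_force: 0.0
clock: 3.38
eef_pos: [496.3, -453.7, 270.7]
tool_rot: [3.141, 0.0, 0.781]
force: [-0.2, -0.1, -0.2]
width: 85.2
gripper_force: 0.0
[ 496.33411644 -453.70508469  270.66426026] [3.14117598e+00 2.25320815e-04 7.80761757e-01] [ 0.37448952  0.69495335  0.60817391  1.40926792 -0.40952699  1.16409455
  0.24539088]
[323.05945819 208.54244323]
[176 174 173 152  81  77  80  80  77  76  79  77  77  94 117 118 119 118
 116 119 122 151 174 176 172] [ 55  51  55  57  66  74  75  72  74  75  73  71  72  97 125 125 125 123
 123 123 124 154 173 174 173]
```

View pics/w3.png

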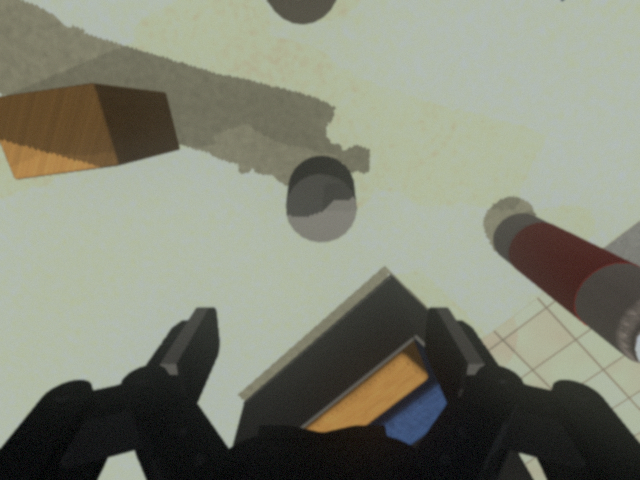

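The large cup's end disc spans x 287–356 and y 173–242, centre (321.5,207.5), against a projected (323,208.5). The position is right to about 1 mm, so I will descend and grip.

```bash
python3 -m creep '[{"dx":0,"dy":-0.003,"dz":-0.15,"rx":0,"ry":0,"rz":0,"grip":-1},{"dx":0,"dy":-0.003,"dz":-0.3,"rx":0,"ry":0,"rz":0,"grip":-1},{"dx":0,"dy":-0.003,"dz":-0.43,"rx":0,"ry":0,"rz":0,"grip":-1},{"dx":0,"dy":-0.003,"dz":-0.53,"rx":0,"ry":0,"rz":0,"grip":-1},{"dx":0,"dy":-0.003,"dz":-0.5625,"rx":0,"ry":0,"rz":0,"grip":-1}]'
python3 -m creep '[{"dx":0,"dy":0,"dz":0,"rx":0,"ry":0,"rz":0,"grip":1},{"dx":0,"dy":0,"dz":0,"rx":0,"ry":0,"rz":0,"grip":1},{"dx":0,"dy":0,"dz":0,"rx":0,"ry":0,"rz":0,"grip":1},{"dx":0,"dy":0,"dz":0,"rx":0,"ry":0,"rz":0,"grip":1},{"dx":0,"dy":0,"dz":0,"rx":0,"ry":0,"rz":0,"grip":1}]'
```

```text
clock: 4.05
eef_pos: [496.1, -450.3, 43.0]
tool_rot: [-3.137, -0.001, 0.782]
force: [-1.1, 0.0, 0.7]
width: 85.4
gripper_force: 0.0
clock: 4.68
eef_pos: [497.0, -453.6, 46.7]
tool_rot: [3.14, -0.0, 0.78]
force: [-0.3, 0.5, 4.2]
width: 66.1
gripper_force: 66.6
```

```bash
python3 -m creep '[{"dx":0,"dy":0,"dz":0.05,"rx":0,"ry":0,"rz":0,"grip":1},{"dx":0,"dy":0,"dz":0.16,"rx":0,"ry":0,"rz":0,"grip":1},{"dx":0,"dy":0,"dz":0.27,"rx":0,"ry":0,"rz":0,"grip":1},{"dx":0.1,"dy":0,"dz":0.27,"rx":0,"ry":0,"rz":0,"grip":1},{"dx":0.22,"dy":0,"dz":0.27,"rx":0,"ry":0,"rz":0,"grip":1}]'
python3 - <<'E'
from h import *
im=get_image('top');cv2.imwrite('pics/t2.png',cv2.resize(np.hstack([im[200:320,480:640],im[200:320,30:190]])[:,:,::-1],None,fx=2.4,fy=2.4))
E
```

```text
clock: 5.3
eef_pos: [584.7, -454.1, 156.5]
tool_rot: [3.139, 0.0, 0.778]
force: [0.3, -1.8, -0.8]
width: 65.9
gripper_force: 66.4
```

View pics/t2.png

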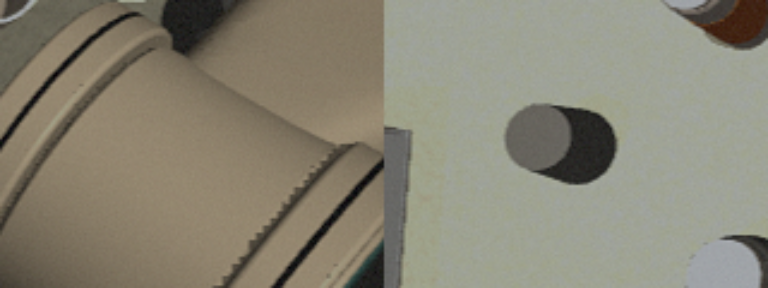

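The arm hides the large cup in this view; the middle cup is unchanged. I will set the large cup down at x≈600 and release it.

```bash
python3 -m creep '[{"dx":0.04,"dy":0,"dz":-0.1,"rx":0,"ry":0,"rz":0,"grip":1},{"dx":0.04,"dy":0,"dz":-0.2,"rx":0,"ry":0,"rz":0,"grip":1},{"dx":0.04,"dy":0,"dz":-0.25,"rx":0,"ry":0,"rz":0,"grip":1},{"dx":0.04,"dy":0,"dz":-0.26,"rx":0,"ry":0,"rz":0,"grip":1},{"dx":0.04,"dy":0,"dz":-0.265,"rx":0,"ry":0,"rz":0,"grip":1}]'
python3 -m creep '[{"dx":0,"dy":0,"dz":-0.0025,"rx":0,"ry":0,"rz":0,"grip":1},{"dx":0,"dy":0,"dz":-0.005,"rx":0,"ry":0,"rz":0,"grip":1},{"dx":0,"dy":0,"dz":-0.005,"rx":0,"ry":0,"rz":0,"grip":1},{"dx":0,"dy":0,"dz":-0.005,"rx":0,"ry":0,"rz":0,"grip":1},{"dx":0,"dy":0,"dz":-0.005,"rx":0,"ry":0,"rz":0,"grip":1}]'
```

```text
clock: 5.98
eef_pos: [600.8, -454.2, 49.4]
tool_rot: [3.139, 0.0, 0.78]
force: [0.4, 0.5, 0.0]
width: 66.1
gripper_force: 66.5
clock: 6.6
eef_pos: [600.9, -453.6, 46.8]
tool_rot: [3.14, -0.0, 0.78]
force: [0.4, 0.3, 5.8]
width: 66.1
gripper_force: 67.2
```

```bash
python3 -m creep '[{"dx":0,"dy":0,"dz":0,"rx":0,"ry":0,"rz":0,"grip":-1},{"dx":0,"dy":0,"dz":0,"rx":0,"ry":0,"rz":0,"grip":-1},{"dx":0,"dy":0,"dz":0,"rx":0,"ry":0,"rz":0,"grip":-1},{"dx":0,"dy":0,"dz":0.02,"rx":0,"ry":0,"rz":0,"grip":-1},{"dx":0,"dy":0,"dz":0.16,"rx":0,"ry":0,"rz":0,"grip":-1}]'
python3 -m creep '[{"dx":0,"dy":0,"dz":0.15,"rx":0,"ry":0,"rz":0,"grip":-1},{"dx":-0.1,"dy":0,"dz":0.3,"rx":0,"ry":0,"rz":0,"grip":-1},{"dx":-0.26,"dy":0,"dz":0.4,"rx":0,"ry":0,"rz":0,"grip":-1},{"dx":-0.26,"dy":0,"dz":0.4,"rx":0,"ry":0,"rz":0,"grip":-1},{"dx":-0.26,"dy":0,"dz":0.4,"rx":0,"ry":0,"rz":0,"grip":-1}]'
cat > w.py <<'E'
from h import *
import sys
name,x,y,z,lo=sys.argv[1],*map(float,sys.argv[2:6])
s=ctrl.read_state();print(s['clock'],s['eef_pos'].round(1) if hasattr(s['eef_pos'],'round') else s['eef_pos'])
c=get_calibration('wrist');im=get_image('wrist');cv2.imwrite(f'pics/{name}.png',im[:,:,::-1])
T=np.array(c['world_from_camera']);q=np.array(c['mtx'])@(np.linalg.inv(T)@np.array([x,y,z,1]))[:3];q=q[:2]/q[2]
g=cv2.GaussianBlur(im,(3,3),0).mean(2)
ce,m,st=blob((g<lo),q);print('proj',q.round(1),'blob',ce.round(1),st)
# lower (near) edge of the whole dark cup outline = closed-end front half: fit circle
E
python3 w.py w4 497 -455 70 140
```

```text
clock: 7.22
eef_pos: [598.2, -450.6, 106.1]
tool_rot: [-3.133, 0.001, 0.78]
force: [0.8, -0.7, 0.9]
width: 85.1
gripper_force: 0.0
clock: 7.85
eef_pos: [495.9, -453.8, 271.3]
tool_rot: [3.139, -0.001, 0.778]
force: [1.1, 0.5, -0.1]
width: 85.3
gripper_force: 0.0
7.85 [ 495.9 -453.8  271.3]
proj [323.5 202.3] blob [185.8 114.4] [    0     0   445   226 46005]
```

View pics/w4.png

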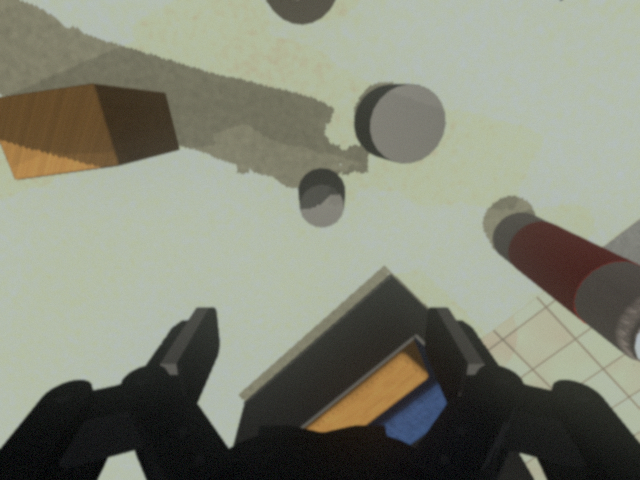

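The small cup shows at end centre (322,204), 2 mm from where it was expected, and the large cup stands clear at (407,122). I will descend on the small cup and pinch it at two yaws 90° apart to centre it.

```bash
python3 -m creep '[{"dx":-0.003,"dy":-0.004,"dz":-0.15,"rx":0,"ry":0,"rz":0,"grip":-0.7},{"dx":-0.003,"dy":-0.004,"dz":-0.3,"rx":0,"ry":0,"rz":0,"grip":-0.7},{"dx":-0.003,"dy":-0.004,"dz":-0.45,"rx":0,"ry":0,"rz":0,"grip":-0.7},{"dx":-0.003,"dy":-0.004,"dz":-0.57,"rx":0,"ry":0,"rz":0,"grip":-0.7},{"dx":-0.003,"dy":-0.004,"dz":-0.608,"rx":0,"ry":0,"rz":0,"grip":-0.7}]'
python3 -m creep '[{"dx":0,"dy":0,"dz":0,"rx":0,"ry":0,"rz":0,"grip":0},{"dx":0,"dy":0,"dz":0,"rx":0,"ry":0,"rz":0,"grip":0.4},{"dx":0,"dy":0,"dz":0,"rx":0,"ry":0,"rz":0,"grip":1},{"dx":0,"dy":0,"dz":0,"rx":0,"ry":0,"rz":0,"grip":1},{"dx":0,"dy":0,"dz":0,"rx":0,"ry":0,"rz":0,"grip":1}]'
```

```text
clock: 8.52
eef_pos: [494.7, -451.0, 20.8]
tool_rot: [-3.133, -0.001, 0.782]
force: [-0.1, 0.7, 0.3]
width: 72.6
gripper_force: 0.0
clock: 9.15
eef_pos: [495.6, -454.9, 27.3]
tool_rot: [3.14, -0.0, 0.78]
force: [-0.2, 1.2, 2.1]
width: 46.2
gripper_force: 61.6
```

```bash
python3 -m creep '[{"dx":0,"dy":0,"dz":0,"rx":0,"ry":0,"rz":0,"grip":-0.45},{"dx":0,"dy":0,"dz":0,"rx":0,"ry":0,"rz":0,"grip":-0.45},{"dx":0,"dy":0,"dz":0,"rx":0,"ry":0,"rz":0.25,"grip":-0.45},{"dx":0,"dy":0,"dz":0,"rx":0,"ry":0,"rz":0.25,"grip":-0.45},{"dx":0,"dy":0,"dz":0,"rx":0,"ry":0,"rz":0.25,"grip":-0.45}]'
python3 -m creep '[{"dx":0,"dy":0,"dz":0,"rx":0,"ry":0,"rz":0.161,"grip":-0.45},{"dx":0,"dy":0,"dz":0,"rx":0,"ry":0,"rz":0.161,"grip":-0.45},{"dx":0,"dy":0,"dz":0,"rx":0,"ry":0,"rz":0.161,"grip":-0.45},{"dx":0,"dy":0,"dz":0,"rx":0,"ry":0,"rz":0.161,"grip":-0.45},{"dx":0,"dy":0,"dz":0,"rx":0,"ry":0,"rz":0.161,"grip":-0.45}]'
python3 -m creep '[{"dx":0,"dy":0,"dz":0,"rx":0,"ry":0,"rz":0.013,"grip":-0.45},{"dx":0,"dy":0,"dz":0,"rx":0,"ry":0,"rz":0.013,"grip":0.3},{"dx":0,"dy":0,"dz":0,"rx":0,"ry":0,"rz":0.013,"grip":1},{"dx":0,"dy":0,"dz":0,"rx":0,"ry":0,"rz":0.013,"grip":1},{"dx":0,"dy":0,"dz":0,"rx":0,"ry":0,"rz":0.013,"grip":1}]'
```

```text
clock: 9.78
eef_pos: [495.0, -454.7, 26.4]
tool_rot: [-3.141, 0.0, 1.349]
force: [-0.0, -0.1, -0.4]
width: 62.1
gripper_force: 0.0
clock: 10.4
eef_pos: [494.9, -454.8, 26.4]
tool_rot: [-3.141, -0.0, 2.286]
force: [-0.8, -0.3, 0.6]
width: 61.7
gripper_force: 0.0
clock: 11.02
eef_pos: [495.2, -455.3, 27.1]
tool_rot: [-3.141, 0.001, 2.361]
force: [-0.5, -1.1, 6.0]
width: 46.5
gripper_force: 61.9
```

```bash
python3 -m creep '[{"dx":0,"dy":0,"dz":0.12,"rx":0,"ry":0,"rz":0,"grip":1},{"dx":0,"dy":0,"dz":0.27,"rx":0,"ry":0,"rz":0,"grip":1},{"dx":0,"dy":0.05,"dz":0.4,"rx":0,"ry":0,"rz":0,"grip":1},{"dx":0,"dy":0.13,"dz":0.52,"rx":0,"ry":0,"rz":0,"grip":1},{"dx":0,"dy":0.27,"dz":0.55,"rx":0,"ry":0,"rz":0,"grip":1}]'
python3 -m creep '[{"dx":0.13,"dy":0.75,"dz":0,"rx":0,"ry":0,"rz":0,"grip":1},{"dx":0.13,"dy":0.75,"dz":0,"rx":0,"ry":0,"rz":0,"grip":1},{"dx":0.13,"dy":0.75,"dz":0,"rx":0,"ry":0,"rz":0,"grip":1},{"dx":0.13,"dy":0.75,"dz":0,"rx":0,"ry":0,"rz":0,"grip":1},{"dx":0.13,"dy":0.75,"dz":0,"rx":0,"ry":0,"rz":0,"grip":1}]'
python3 -m creep '[{"dx":0.128,"dy":0.151,"dz":0,"rx":0,"ry":0,"rz":0,"grip":1},{"dx":0.128,"dy":0.151,"dz":0,"rx":0,"ry":0,"rz":0,"grip":1},{"dx":0.128,"dy":0.151,"dz":0,"rx":0,"ry":0,"rz":0,"grip":1},{"dx":0.128,"dy":0.151,"dz":0,"rx":0,"ry":0,"rz":0,"grip":1},{"dx":0.128,"dy":0.151,"dz":0,"rx":0,"ry":0,"rz":0,"grip":1}]'
```

```text
clock: 11.65
eef_pos: [496.3, -348.5, 249.7]
tool_rot: [3.141, 0.007, 2.358]
force: [1.0, 1.2, -1.1]
width: 46.6
gripper_force: 61.6
clock: 12.28
eef_pos: [547.1, -43.7, 246.2]
tool_rot: [3.141, -0.001, 2.363]
force: [0.2, 0.0, -0.6]
width: 46.7
gripper_force: 61.6
clock: 12.9
eef_pos: [597.6, 11.6, 246.6]
tool_rot: [-3.141, 0.0, 2.359]
force: [-0.1, 0.0, -0.4]
width: 46.8
gripper_force: 61.6
```

Run:
```python
from h import *
s=ctrl.read_state();print(s['eef_pos'].round(1))
c=get_calibration('wrist');im=get_image('wrist');cv2.imwrite('pics/w5.png',im[:,:,::-1])
T=np.array(c['world_from_camera']);K=np.array(c['mtx'])
pr=lambda p:(lambda q:(q[:2]/q[2]).round(0))(K@(np.linalg.inv(T)@np.append(p,1))[:3])
print(pr([598.5,13.2,8]),pr([607,115,170]),pr([597,-96,170]))
h=cv2.cvtColor(im,cv2.COLOR_RGB2HSV);print(h[[pr([598.5,13.2,8]).astype(int)[1]],[pr([598.5,13.2,8]).astype(int)[0]]])
m=(h[...,1]>90)&(h[...,0]<20)&(h[...,2]>60)
ce,m,st=blob(m,pr([598.5,13.2,8]));print(ce,st,diam(c,m,8))
k=max(cv2.findContours(m.astype(np.uint8),0,1)[0],key=len)[:,0]
p=np.array([plane(c,q,8)[:2] for q in k]);d=np.linalg.norm(p-[598.5,13.2],axis=1);a=np.degrees(np.arctan2(*(p-[598.5,13.2]).T[::-1]))
for b in range(-180,180,30):
    w=d[(a>=b)&(a<b+30)];print(b,w.size,w.round(0)[::4])
```

```text
[597.6  11.6 246.6]
[324. 194.] [459. 143.] [215. 348.]
[[ 14 139 123]]
[323.68303523 188.41907859] [ 269  136  111  104 9225] [595.3  15.5 112.4 117.7]
-180 26 [61. 61. 61. 61. 60. 60. 60.]
-150 37 [59. 60. 57. 53. 57. 59. 59. 60. 59. 58.]
-120 23 [59. 58. 58. 59. 58. 58.]
-90 26 [58. 58. 57. 57. 54. 50. 49.]
-60 22 [47. 46. 46. 46. 46. 48.]
-30 25 [50. 52. 55. 57. 57. 57. 57.]
0 24 [57. 57. 56. 57. 56. 57.]
30 27 [57. 57. 58. 57. 58. 58. 58.]
60 26 [57. 59. 58. 59. 59. 59. 59.]
90 25 [59. 60. 59. 60. 60. 60. 61.]
120 31 [61. 61. 60. 60. 60. 60. 60. 61.]
150 28 [60. 61. 60. 60. 61. 61. 60.]
```

View pics/w5.png

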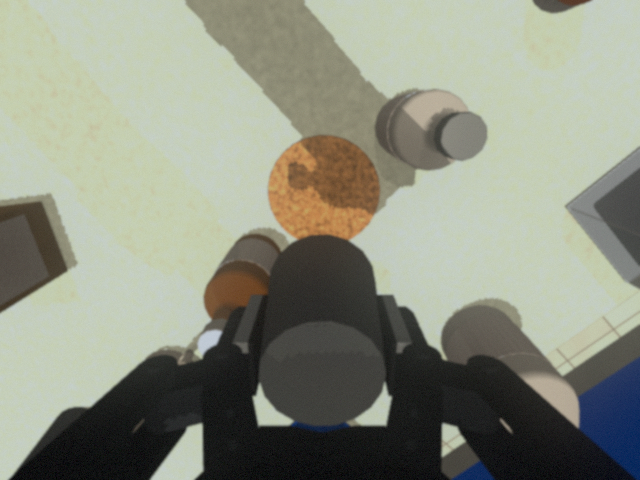

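The mat is at (324,188), with the bottles beside it at (435,128) and (240,300). The held cup is at (322,350). The mat rim fits a centre of about (597,13.7), agreeing to 2 mm.

```bash
python3 -m creep '[{"dx":0,"dy":0.003,"dz":-0.12,"rx":0,"ry":0,"rz":0,"grip":1},{"dx":0,"dy":0.003,"dz":-0.25,"rx":0,"ry":0,"rz":0,"grip":1},{"dx":0,"dy":0.003,"dz":-0.37,"rx":0,"ry":0,"rz":0,"grip":1},{"dx":0,"dy":0.003,"dz":-0.46,"rx":0,"ry":0,"rz":0,"grip":1},{"dx":0,"dy":0.003,"dz":-0.5,"rx":0,"ry":0,"rz":0,"grip":1}]'
python3 -m creep '[{"dx":0,"dy":0,"dz":-0.01,"rx":0,"ry":0,"rz":0,"grip":1},{"dx":0,"dy":0,"dz":-0.018,"rx":0,"ry":0,"rz":0,"grip":1},{"dx":0,"dy":0,"dz":-0.022,"rx":0,"ry":0,"rz":0,"grip":1},{"dx":0,"dy":0,"dz":-0.024,"rx":0,"ry":0,"rz":0,"grip":1},{"dx":0,"dy":0,"dz":-0.024,"rx":0,"ry":0,"rz":0,"grip":1}]'
```

```text
clock: 13.58
eef_pos: [597.0, 14.0, 44.7]
tool_rot: [-3.139, -0.002, 2.361]
force: [0.1, 0.2, -0.5]
width: 46.4
gripper_force: 61.6
clock: 14.2
eef_pos: [598.6, 15.0, 37.3]
tool_rot: [3.141, 0.0, 2.362]
force: [0.1, -0.7, -0.2]
width: 46.4
gripper_force: 61.6
```

```bash
python3 -m creep '[{"dx":0,"dy":0,"dz":-0.0015,"rx":0,"ry":0,"rz":0,"grip":1},{"dx":0,"dy":0,"dz":-0.003,"rx":0,"ry":0,"rz":0,"grip":1},{"dx":0,"dy":0,"dz":-0.0045,"rx":0,"ry":0,"rz":0,"grip":1},{"dx":0,"dy":0,"dz":-0.006,"rx":0,"ry":0,"rz":0,"grip":1},{"dx":0,"dy":0,"dz":-0.006,"rx":0,"ry":0,"rz":0,"grip":1}]'
```

```text
clock: 14.82
eef_pos: [598.4, 14.9, 35.1]
tool_rot: [3.141, 0.0, 2.362]
force: [-1.8, -0.1, 4.0]
width: 46.3
gripper_force: 62.3
```

```bash
python3 -m creep '[{"dx":0,"dy":0,"dz":0,"rx":0,"ry":0,"rz":0,"grip":-0.6},{"dx":0,"dy":0,"dz":0,"rx":0,"ry":0,"rz":0,"grip":-0.6},{"dx":0,"dy":0,"dz":0,"rx":0,"ry":0,"rz":0,"grip":-0.6},{"dx":0,"dy":0,"dz":0.04,"rx":0,"ry":0,"rz":0,"grip":-0.6},{"dx":0,"dy":0,"dz":0.18,"rx":0,"ry":0,"rz":0,"grip":-0.6}]'
python3 -m creep '[{"dx":0,"dy":0,"dz":0.15,"rx":0,"ry":0,"rz":0,"grip":-1},{"dx":0,"dy":0,"dz":0.3,"rx":0,"ry":0,"rz":0,"grip":-1},{"dx":0,"dy":0,"dz":0.34,"rx":0,"ry":0,"rz":0,"grip":-1},{"dx":0,"dy":0,"dz":0.34,"rx":0,"ry":0,"rz":0,"grip":-1},{"dx":0,"dy":0,"dz":0.34,"rx":0,"ry":0,"rz":0,"grip":-1}]'
cat > e.py <<'E'
from h import *
import sys
# fit the near half of a cup's closed end in the wrist view: x y z r of the expected end
n,x,y,z,r=sys.argv[1],*map(float,sys.argv[2:6])
s=ctrl.read_state();print(s['eef_pos'].round(1),s['tool_rot'].round(3))
c=get_calibration('wrist');im=get_image('wrist');cv2.imwrite(f'pics/{n}.png',im[:,:,::-1])
T=np.array(c['world_from_camera']);K=np.array(c['mtx'])
pr=lambda p:(lambda q:(q[:2]/q[2]))(K@(np.linalg.inv(T)@np.append(p,1))[:3])
print('proj',pr([x,y,z]).round(1))
im2=cv2.GaussianBlur(im,(3,3),0).astype(float);P=[]
for a in np.radians(np.arange(0,360,6)):
    u=np.array([np.cos(a),np.sin(a),0])
    ds=np.arange(r-9,r+9,.5);q=[pr(np.array([x,y,z])+u*d) for d in ds]
    if pr(np.array([x,y,z])+u*r)[1]<pr([x,y,z])[1]-3: continue
    v=np.array([cv2.getRectSubPix(im,(1,1),(float(a[0]),float(a[1])))[0,0].astype(float) for a in q])
    g=np.abs(np.gradient(v,axis=0)).sum(1);i=g.argmax()
    P.append((np.array([x,y,z])+u*ds[i])[:2])
P=np.array(P);b,*_=np.linalg.lstsq(np.c_[2*P,np.ones(len(P))],(P**2).sum(1),rcond=None)
for _ in range(3):
    R=np.sqrt(b[2]+b[:2]@b[:2]);e=np.linalg.norm(P-b[:2],axis=1)-R;k=np.abs(e)<max(1,1.5*np.median(np.abs(e)))
    b,*_=np.linalg.lstsq(np.c_[2*P[k],np.ones(k.sum())],(P[k]**2).sum(1),rcond=None)
print('centre',b[:2].round(1),'r',round(float(R),1),k.sum(),len(P))
E
python3 e.py w6 598.4 14.9 78 21.5
```

```text
clock: 15.45
eef_pos: [596.2, 14.9, 105.4]
tool_rot: [-3.137, -0.004, 2.362]
force: [0.4, 0.1, 0.5]
width: 68.0
gripper_force: 0.0
clock: 16.08
eef_pos: [597.1, 14.9, 240.8]
tool_rot: [-3.139, -0.002, 2.362]
force: [0.6, 0.7, -0.6]
width: 85.9
gripper_force: 0.0
[597.1  14.9 240.8] [-3.139e+00 -2.000e-03  2.362e+00]
proj [324.1 215.3]
centre [597.7  14.6] r 21.2 32 32
```

```bash
python3 -m creep '[{"dx":-0.17,"dy":0.73,"dz":0.05,"rx":0,"ry":0,"rz":0,"grip":-1},{"dx":-0.17,"dy":0.73,"dz":0.05,"rx":0,"ry":0,"rz":0,"grip":-1},{"dx":-0.17,"dy":0.73,"dz":0.05,"rx":0,"ry":0,"rz":0,"grip":-1},{"dx":-0.17,"dy":0.73,"dz":0.05,"rx":0,"ry":0,"rz":0,"grip":-1},{"dx":-0.17,"dy":0.73,"dz":0.05,"rx":0,"ry":0,"rz":0,"grip":-1}]'
python3 -m creep '[{"dx":-0.0825,"dy":0.341,"dz":0,"rx":0,"ry":0,"rz":0,"grip":-1},{"dx":-0.0825,"dy":0.341,"dz":0,"rx":0,"ry":0,"rz":0,"grip":-1},{"dx":-0.0825,"dy":0.341,"dz":0,"rx":0,"ry":0,"rz":0,"grip":-1},{"dx":-0.0825,"dy":0.341,"dz":0,"rx":0,"ry":0,"rz":0,"grip":-1},{"dx":-0.0825,"dy":0.341,"dz":0,"rx":0,"ry":0,"rz":0,"grip":-1}]'
python3 e.py w7 497 443 80 27
```

```text
clock: 16.75
eef_pos: [528.4, 309.5, 260.6]
tool_rot: [-3.139, -0.001, 2.364]
force: [0.0, -0.0, -0.4]
width: 85.4
gripper_force: 0.0
clock: 17.38
eef_pos: [498.6, 440.5, 261.7]
tool_rot: [-3.139, 0.002, 2.359]
force: [0.0, -0.5, 0.6]
width: 85.3
gripper_force: 0.0
[498.6 440.5 261.7] [-3.139e+00  2.000e-03  2.359e+00]
proj [323.7 205. ]
centre [495.5 442.7] r 26.6 32 32
```

```bash
python3 -m creep '[{"dx":-0.006,"dy":0.006,"dz":-0.15,"rx":0,"ry":0,"rz":0,"grip":-0.9},{"dx":-0.006,"dy":0.006,"dz":-0.3,"rx":0,"ry":0,"rz":0,"grip":-0.9},{"dx":-0.006,"dy":0.006,"dz":-0.43,"rx":0,"ry":0,"rz":0,"grip":-0.9},{"dx":-0.006,"dy":0.006,"dz":-0.53,"rx":0,"ry":0,"rz":0,"grip":-0.9},{"dx":-0.006,"dy":0.006,"dz":-0.564,"rx":0,"ry":0,"rz":0,"grip":-0.9}]'
python3 -m creep '[{"dx":0,"dy":0,"dz":0,"rx":0,"ry":0,"rz":0,"grip":-0.4},{"dx":0,"dy":0,"dz":0,"rx":0,"ry":0,"rz":0,"grip":0},{"dx":0,"dy":0,"dz":0,"rx":0,"ry":0,"rz":0,"grip":1},{"dx":0,"dy":0,"dz":0,"rx":0,"ry":0,"rz":0,"grip":1},{"dx":0,"dy":0,"dz":0,"rx":0,"ry":0,"rz":0,"grip":1}]'
python3 -m creep '[{"dx":0,"dy":0,"dz":0,"rx":0,"ry":0,"rz":0,"grip":-0.75},{"dx":0,"dy":0,"dz":0,"rx":0,"ry":0,"rz":0,"grip":-0.75},{"dx":0,"dy":0,"dz":0,"rx":0,"ry":0,"rz":-0.25,"grip":-0.75},{"dx":0,"dy":0,"dz":0,"rx":0,"ry":0,"rz":-0.25,"grip":-0.75},{"dx":0,"dy":0,"dz":0,"rx":0,"ry":0,"rz":-0.25,"grip":-0.75}]'
python3 -m creep '[{"dx":0,"dy":0,"dz":0,"rx":0,"ry":0,"rz":-0.161,"grip":-0.75},{"dx":0,"dy":0,"dz":0,"rx":0,"ry":0,"rz":-0.161,"grip":-0.75},{"dx":0,"dy":0,"dz":0,"rx":0,"ry":0,"rz":-0.161,"grip":-0.75},{"dx":0,"dy":0,"dz":0,"rx":0,"ry":0,"rz":-0.161,"grip":-0.75},{"dx":0,"dy":0,"dz":0,"rx":0,"ry":0,"rz":-0.161,"grip":-0.75}]'
python3 -m creep '[{"dx":0,"dy":0,"dz":0,"rx":0,"ry":0,"rz":-0.012,"grip":-0.4},{"dx":0,"dy":0,"dz":0,"rx":0,"ry":0,"rz":-0.012,"grip":0},{"dx":0,"dy":0,"dz":0,"rx":0,"ry":0,"rz":-0.012,"grip":1},{"dx":0,"dy":0,"dz":0,"rx":0,"ry":0,"rz":-0.012,"grip":1},{"dx":0,"dy":0,"dz":0,"rx":0,"ry":0,"rz":-0.012,"grip":1}]'
```

```text
clock: 18.05
eef_pos: [494.8, 442.6, 34.5]
tool_rot: [-3.137, 0.001, 2.359]
force: [0.6, -1.1, 1.3]
width: 81.2
gripper_force: 0.0
clock: 18.68
eef_pos: [496.2, 446.6, 38.6]
tool_rot: [3.138, 0.0, 2.362]
force: [1.0, -0.6, 7.1]
width: 56.8
gripper_force: 64.3
clock: 19.3
eef_pos: [494.6, 445.6, 36.5]
tool_rot: [-3.141, 0.0, 1.793]
force: [-0.9, -0.1, 0.0]
width: 75.0
gripper_force: 0.0
clock: 19.92
eef_pos: [494.5, 445.7, 36.5]
tool_rot: [-3.141, 0.001, 0.856]
force: [-0.0, 0.1, -0.4]
width: 74.7
gripper_force: 0.0
clock: 20.55
eef_pos: [495.3, 445.8, 37.4]
tool_rot: [-3.142, -0.001, 0.787]
force: [0.1, -0.6, 5.6]
width: 56.5
gripper_force: 62.7
```

```bash
python3 -m creep '[{"dx":0,"dy":0,"dz":0.12,"rx":0,"ry":0,"rz":0,"grip":1},{"dx":0,"dy":0,"dz":0.27,"rx":0,"ry":0,"rz":0,"grip":1},{"dx":0,"dy":-0.05,"dz":0.4,"rx":0,"ry":0,"rz":0,"grip":1},{"dx":0,"dy":-0.15,"dz":0.5,"rx":0,"ry":0,"rz":0,"grip":1},{"dx":0,"dy":-0.29,"dz":0.52,"rx":0,"ry":0,"rz":0,"grip":1}]'
python3 -m creep '[{"dx":0.17,"dy":-0.72,"dz":0,"rx":0,"ry":0,"rz":0,"grip":1},{"dx":0.17,"dy":-0.72,"dz":0,"rx":0,"ry":0,"rz":0,"grip":1},{"dx":0.17,"dy":-0.72,"dz":0,"rx":0,"ry":0,"rz":0,"grip":1},{"dx":0.17,"dy":-0.72,"dz":0,"rx":0,"ry":0,"rz":0,"grip":1},{"dx":0.17,"dy":-0.72,"dz":0,"rx":0,"ry":0,"rz":0,"grip":1}]'
python3 -m creep '[{"dx":0.087,"dy":-0.068,"dz":0,"rx":0,"ry":0,"rz":0,"grip":1},{"dx":0.087,"dy":-0.068,"dz":0,"rx":0,"ry":0,"rz":0,"grip":1},{"dx":0.087,"dy":-0.068,"dz":0,"rx":0,"ry":0,"rz":0,"grip":1},{"dx":0.087,"dy":-0.068,"dz":0,"rx":0,"ry":0,"rz":0,"grip":1},{"dx":0.087,"dy":-0.068,"dz":0,"rx":0,"ry":0,"rz":0,"grip":1}]'
python3 -c "
from h import *
for i in range(3):
  get_image('top');print(ctrl.read_state()['eef_pos'].round(1))"
```

```text
clock: 21.18
eef_pos: [496.0, 330.6, 247.3]
tool_rot: [3.141, -0.005, 0.79]
force: [-0.3, -0.6, -0.5]
width: 56.7
gripper_force: 64.2
clock: 21.8
eef_pos: [562.8, 38.7, 244.6]
tool_rot: [-3.142, 0.001, 0.785]
force: [1.1, -0.1, -0.6]
width: 56.9
gripper_force: 64.2
clock: 22.42
eef_pos: [597.3, 15.7, 244.9]
tool_rot: [-3.141, -0.0, 0.788]
force: [0.1, 0.3, 0.1]
width: 57.4
gripper_force: 64.2
[597.4  15.5 245. ]
[597.5  15.3 245. ]
[597.6  15.1 245. ]
```

```bash
python3 -m creep '[{"dx":0,"dy":0,"dz":-0.12,"rx":0,"ry":0,"rz":0,"grip":1},{"dx":0,"dy":0,"dz":-0.23,"rx":0,"ry":0,"rz":0,"grip":1},{"dx":0,"dy":0,"dz":-0.3,"rx":0,"ry":0,"rz":0,"grip":1},{"dx":0,"dy":0,"dz":-0.32,"rx":0,"ry":0,"rz":0,"grip":1},{"dx":0,"dy":0,"dz":-0.34,"rx":0,"ry":0,"rz":0,"grip":1}]'
python3 -m creep '[{"dx":0,"dy":0,"dz":-0.03,"rx":0,"ry":0,"rz":0,"grip":1},{"dx":0,"dy":0,"dz":-0.06,"rx":0,"ry":0,"rz":0,"grip":1},{"dx":0,"dy":0,"dz":-0.09,"rx":0,"ry":0,"rz":0,"grip":1},{"dx":0,"dy":0,"dz":-0.12,"rx":0,"ry":0,"rz":0,"grip":1},{"dx":0,"dy":0,"dz":-0.135,"rx":0,"ry":0,"rz":0,"grip":1}]'
python3 -m creep '[{"dx":0,"dy":0,"dz":-0.008,"rx":0,"ry":0,"rz":0,"grip":1},{"dx":0,"dy":0,"dz":-0.015,"rx":0,"ry":0,"rz":0,"grip":1},{"dx":0,"dy":0,"dz":-0.018,"rx":0,"ry":0,"rz":0,"grip":1},{"dx":0,"dy":0,"dz":-0.019,"rx":0,"ry":0,"rz":0,"grip":1},{"dx":0,"dy":0,"dz":-0.019,"rx":0,"ry":0,"rz":0,"grip":1}]'
```

```text
clock: 23.2
eef_pos: [598.6, 14.4, 109.4]
tool_rot: [3.14, -0.001, 0.786]
force: [-0.0, 0.1, 0.3]
width: 57.2
gripper_force: 64.2
clock: 23.82
eef_pos: [597.3, 14.6, 53.8]
tool_rot: [-3.141, 0.001, 0.786]
force: [0.0, 0.5, -0.2]
width: 57.1
gripper_force: 64.2
clock: 24.45
eef_pos: [597.9, 14.5, 47.5]
tool_rot: [3.141, -0.0, 0.786]
force: [0.0, 0.5, -1.0]
width: 56.6
gripper_force: 64.2
```

No resistance so far; the last 2 mm go slowly.

```bash
python3 -m creep '[{"dx":0,"dy":0,"dz":-0.0015,"rx":0,"ry":0,"rz":0,"grip":1},{"dx":0,"dy":0,"dz":-0.003,"rx":0,"ry":0,"rz":0,"grip":1},{"dx":0,"dy":0,"dz":-0.0045,"rx":0,"ry":0,"rz":0,"grip":1},{"dx":0,"dy":0,"dz":-0.006,"rx":0,"ry":0,"rz":0,"grip":1},{"dx":0,"dy":0,"dz":-0.0065,"rx":0,"ry":0,"rz":0,"grip":1}]'
```

```text
clock: 25.08
eef_pos: [597.9, 14.6, 45.3]
tool_rot: [-3.142, -0.001, 0.786]
force: [-0.9, -0.6, 7.1]
width: 56.9
gripper_force: 65.0
```

```bash
python3 -m creep '[{"dx":0,"dy":0,"dz":0,"rx":0,"ry":0,"rz":0,"grip":-0.85},{"dx":0,"dy":0,"dz":0,"rx":0,"ry":0,"rz":0,"grip":-0.85},{"dx":0,"dy":0,"dz":0,"rx":0,"ry":0,"rz":0,"grip":-0.85},{"dx":0,"dy":0,"dz":0.04,"rx":0,"ry":0,"rz":0,"grip":-0.85},{"dx":0,"dy":0,"dz":0.18,"rx":0,"ry":0,"rz":0,"grip":-0.85}]'
python3 -m creep '[{"dx":0,"dy":0,"dz":0.15,"rx":0,"ry":0,"rz":0,"grip":-1},{"dx":0,"dy":0,"dz":0.3,"rx":0,"ry":0,"rz":0,"grip":-1},{"dx":0,"dy":0,"dz":0.34,"rx":0,"ry":0,"rz":0,"grip":-1},{"dx":0,"dy":0,"dz":0.34,"rx":0,"ry":0,"rz":0,"grip":-1},{"dx":0,"dy":0,"dz":0.34,"rx":0,"ry":0,"rz":0,"grip":-1}]'
python3 e.py w8 597.9 14.6 88 27; python3 -c "
from h import *
print(ctrl.read_state()['qpos'].round(2))"
```

```text
clock: 25.7
eef_pos: [595.7, 14.7, 115.8]
tool_rot: [-3.138, 0.004, 0.786]
force: [0.2, 0.2, -0.6]
width: 79.0
gripper_force: 0.0
clock: 26.32
eef_pos: [596.6, 14.9, 251.1]
tool_rot: [-3.139, 0.002, 0.787]
force: [0.1, 0.8, -0.2]
width: 85.6
gripper_force: 0.0
[596.6  14.9 251.1] [-3.139e+00  2.000e-03  7.870e-01]
proj [324.2 211.2]
centre [593.8  11.1] r 26.6 22 32
[-0.43  0.59  0.58  1.66 -0.37  1.01 -0.51]
```

```bash
python3 -c "
import cv2
im=cv2.imread('pics/w8.png')[120:300,220:440];cv2.imwrite('pics/w8c.png',cv2.resize(im,None,fx=3,fy=3))"
```

```text
(no output)
```

View pics/w8c.png

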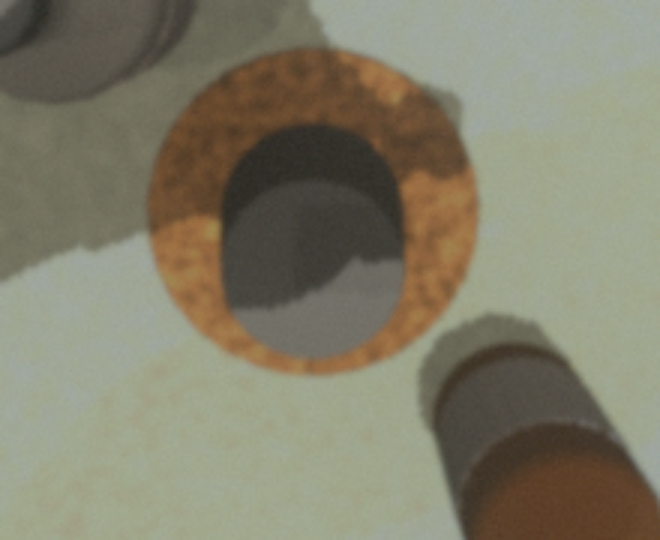

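The middle cup's end spans x 222–404 and y 180–358 in the crop. That is centre (324.3,209.7) in the full image against a projected (324.2,211.2), so it is centred and the odd fit came from the shadow line. Now the large cup.

```bash
python3 -m creep '[{"dx":0,"dy":-0.75,"dz":0,"rx":0,"ry":0,"rz":0.25,"grip":-1},{"dx":0,"dy":-0.75,"dz":0,"rx":0,"ry":0,"rz":0.25,"grip":-1},{"dx":0,"dy":-0.75,"dz":0,"rx":0,"ry":0,"rz":0.25,"grip":-1},{"dx":0,"dy":-0.75,"dz":0,"rx":0,"ry":0,"rz":0.25,"grip":-1},{"dx":0,"dy":-0.75,"dz":0,"rx":0,"ry":0,"rz":0.25,"grip":-1}]'
python3 -m creep '[{"dx":0.007,"dy":-0.421,"dz":0.02,"rx":0,"ry":0,"rz":0.103,"grip":-1},{"dx":0.007,"dy":-0.421,"dz":0.02,"rx":0,"ry":0,"rz":0.103,"grip":-1},{"dx":0.007,"dy":-0.421,"dz":0.02,"rx":0,"ry":0,"rz":0.103,"grip":-1},{"dx":0.007,"dy":-0.421,"dz":0.02,"rx":0,"ry":0,"rz":0.103,"grip":-1},{"dx":0.007,"dy":-0.421,"dz":0.02,"rx":0,"ry":0,"rz":0.103,"grip":-1}]'
python3 e.py w9 600.8 -453.8 90 32.5
```

```text
clock: 27.0
eef_pos: [596.3, -288.2, 250.5]
tool_rot: [-3.138, -0.001, 1.728]
force: [1.2, 0.9, -0.1]
width: 85.2
gripper_force: 0.0
clock: 27.62
eef_pos: [599.6, -453.9, 258.0]
tool_rot: [3.141, -0.004, 2.369]
force: [1.4, -0.1, 0.2]
width: 85.5
gripper_force: 0.0
[ 599.6 -453.9  258. ] [ 3.141 -0.004  2.369]
proj [323.5 213.8]
centre [ 598.5 -454.6] r 32.2 32 32
```

```bash
python3 -m creep '[{"dx":0,"dy":0,"dz":-0.15,"rx":0,"ry":0,"rz":0,"grip":-1},{"dx":0,"dy":0,"dz":-0.29,"rx":0,"ry":0,"rz":0,"grip":-1},{"dx":0,"dy":0,"dz":-0.41,"rx":0,"ry":0,"rz":0,"grip":-1},{"dx":0,"dy":0,"dz":-0.5,"rx":0,"ry":0,"rz":0,"grip":-1},{"dx":0,"dy":0,"dz":-0.53,"rx":0,"ry":0,"rz":0,"grip":-1}]'
python3 -m creep '[{"dx":0,"dy":0,"dz":0,"rx":0,"ry":0,"rz":0,"grip":-0.7},{"dx":0,"dy":0,"dz":0,"rx":0,"ry":0,"rz":0,"grip":-0.3},{"dx":0,"dy":0,"dz":0,"rx":0,"ry":0,"rz":0,"grip":1},{"dx":0,"dy":0,"dz":0,"rx":0,"ry":0,"rz":0,"grip":1},{"dx":0,"dy":0,"dz":0,"rx":0,"ry":0,"rz":0,"grip":1}]'
```

```text
clock: 28.3
eef_pos: [599.4, -451.2, 45.3]
tool_rot: [-3.141, -0.006, 2.371]
force: [-0.2, 0.3, 0.1]
width: 85.4
gripper_force: 0.0
clock: 28.92
eef_pos: [601.6, -454.6, 50.2]
tool_rot: [3.141, 0.003, 2.371]
force: [0.7, 0.1, 5.2]
width: 65.6
gripper_force: 66.7
```

```bash
python3 -m creep '[{"dx":0,"dy":0,"dz":0.12,"rx":0,"ry":0,"rz":0,"grip":1},{"dx":0,"dy":0,"dz":0.27,"rx":0,"ry":0,"rz":0,"grip":1},{"dx":0,"dy":0.05,"dz":0.4,"rx":0,"ry":0,"rz":0,"grip":1},{"dx":0,"dy":0.15,"dz":0.5,"rx":0,"ry":0,"rz":0,"grip":1},{"dx":0,"dy":0.29,"dz":0.52,"rx":0,"ry":0,"rz":0,"grip":1}]'
python3 -m creep '[{"dx":-0.0065,"dy":0.75,"dz":0,"rx":0,"ry":0,"rz":0,"grip":1},{"dx":-0.0065,"dy":0.75,"dz":0,"rx":0,"ry":0,"rz":0,"grip":1},{"dx":-0.0065,"dy":0.75,"dz":0,"rx":0,"ry":0,"rz":0,"grip":1},{"dx":-0.0065,"dy":0.75,"dz":0,"rx":0,"ry":0,"rz":0,"grip":1},{"dx":-0.0065,"dy":0.75,"dz":0,"rx":0,"ry":0,"rz":0,"grip":1}]'
python3 -m creep '[{"dx":0,"dy":0.132,"dz":0,"rx":0,"ry":0,"rz":0,"grip":1},{"dx":0,"dy":0.132,"dz":0,"rx":0,"ry":0,"rz":0,"grip":1},{"dx":0,"dy":0.132,"dz":0,"rx":0,"ry":0,"rz":0,"grip":1},{"dx":0,"dy":0.132,"dz":0,"rx":0,"ry":0,"rz":0,"grip":1},{"dx":0,"dy":0.132,"dz":0,"rx":0,"ry":0,"rz":0,"grip":1}]'
python3 -c "
from h import *
for i in range(3):
  get_image('top');print(ctrl.read_state()['eef_pos'].round(1))"
```

```text
clock: 29.55
eef_pos: [601.1, -339.4, 260.0]
tool_rot: [3.141, 0.006, 2.368]
force: [1.0, 0.1, -0.6]
width: 65.7
gripper_force: 66.7
clock: 30.18
eef_pos: [597.2, -34.7, 256.5]
tool_rot: [3.142, -0.001, 2.373]
force: [0.6, 0.1, -0.6]
width: 65.7
gripper_force: 66.6
clock: 30.8
eef_pos: [597.9, 13.3, 256.7]
tool_rot: [-3.141, 0.0, 2.369]
force: [-0.1, -0.3, -0.5]
width: 66.0
gripper_force: 66.7
[597.9  13.6 256.7]
[598.   13.9 256.7]
[598.   14.2 256.7]
```

```bash
python3 -m creep '[{"dx":0.0025,"dy":0,"dz":-0.12,"rx":0,"ry":0,"rz":0,"grip":1},{"dx":0.0025,"dy":0,"dz":-0.22,"rx":0,"ry":0,"rz":0,"grip":1},{"dx":0.0025,"dy":0,"dz":-0.27,"rx":0,"ry":0,"rz":0,"grip":1},{"dx":0.0025,"dy":0,"dz":-0.29,"rx":0,"ry":0,"rz":0,"grip":1},{"dx":0.0025,"dy":0,"dz":-0.31,"rx":0,"ry":0,"rz":0,"grip":1}]'
python3 -m creep '[{"dx":0,"dy":0,"dz":-0.03,"rx":0,"ry":0,"rz":0,"grip":1},{"dx":0,"dy":0,"dz":-0.06,"rx":0,"ry":0,"rz":0,"grip":1},{"dx":0,"dy":0,"dz":-0.08,"rx":0,"ry":0,"rz":0,"grip":1},{"dx":0,"dy":0,"dz":-0.1,"rx":0,"ry":0,"rz":0,"grip":1},{"dx":0,"dy":0,"dz":-0.12,"rx":0,"ry":0,"rz":0,"grip":1}]'
python3 -m creep '[{"dx":0,"dy":0,"dz":-0.015,"rx":0,"ry":0,"rz":0,"grip":1},{"dx":0,"dy":0,"dz":-0.03,"rx":0,"ry":0,"rz":0,"grip":1},{"dx":0,"dy":0,"dz":-0.04,"rx":0,"ry":0,"rz":0,"grip":1},{"dx":0,"dy":0,"dz":-0.048,"rx":0,"ry":0,"rz":0,"grip":1},{"dx":0,"dy":0,"dz":-0.055,"rx":0,"ry":0,"rz":0,"grip":1}]'
```

```text
clock: 31.58
eef_pos: [599.6, 14.8, 133.0]
tool_rot: [3.141, 0.001, 2.371]
force: [0.8, 0.2, 0.2]
width: 65.4
gripper_force: 66.6
clock: 32.2
eef_pos: [599.1, 14.9, 84.3]
tool_rot: [3.141, 0.0, 2.371]
force: [-0.2, -0.3, 0.9]
width: 65.9
gripper_force: 66.6
clock: 32.83
eef_pos: [599.0, 15.0, 62.6]
tool_rot: [3.141, 0.0, 2.371]
force: [-0.1, 0.5, -1.6]
width: 65.8
gripper_force: 66.6
```

```bash
python3 -m creep '[{"dx":0,"dy":0,"dz":-0.003,"rx":0,"ry":0,"rz":0,"grip":1},{"dx":0,"dy":0,"dz":-0.006,"rx":0,"ry":0,"rz":0,"grip":1},{"dx":0,"dy":0,"dz":-0.008,"rx":0,"ry":0,"rz":0,"grip":1},{"dx":0,"dy":0,"dz":-0.01,"rx":0,"ry":0,"rz":0,"grip":1},{"dx":0,"dy":0,"dz":-0.011,"rx":0,"ry":0,"rz":0,"grip":1}]'
```

```text
clock: 33.45
eef_pos: [599.0, 15.0, 58.4]
tool_rot: [3.141, 0.0, 2.371]
force: [-0.4, -0.3, 1.7]
width: 66.2
gripper_force: 66.9
```

Contact begins at the expected height (58.2 mm). I will press 1 mm lower to be sure, then release.

```bash
python3 -m creep '[{"dx":0,"dy":0,"dz":-0.001,"rx":0,"ry":0,"rz":0,"grip":1},{"dx":0,"dy":0,"dz":-0.002,"rx":0,"ry":0,"rz":0,"grip":1},{"dx":0,"dy":0,"dz":-0.003,"rx":0,"ry":0,"rz":0,"grip":1},{"dx":0,"dy":0,"dz":-0.003,"rx":0,"ry":0,"rz":0,"grip":1},{"dx":0,"dy":0,"dz":-0.003,"rx":0,"ry":0,"rz":0,"grip":1}]'
python3 -m creep '[{"dx":0,"dy":0,"dz":0,"rx":0,"ry":0,"rz":0,"grip":-1},{"dx":0,"dy":0,"dz":0,"rx":0,"ry":0,"rz":0,"grip":-1},{"dx":0,"dy":0,"dz":0,"rx":0,"ry":0,"rz":0,"grip":-1},{"dx":0,"dy":0,"dz":0.03,"rx":0,"ry":0,"rz":0,"grip":-1},{"dx":0,"dy":0,"dz":0.16,"rx":0,"ry":0,"rz":0,"grip":-1}]'
python3 -m creep '[{"dx":0,"dy":0,"dz":0.15,"rx":0,"ry":0,"rz":0,"grip":-1},{"dx":0,"dy":0,"dz":0.3,"rx":0,"ry":0,"rz":0,"grip":-1},{"dx":-0.15,"dy":0,"dz":0.37,"rx":0,"ry":0,"rz":0,"grip":-1},{"dx":-0.3,"dy":0,"dz":0.37,"rx":0,"ry":0,"rz":0,"grip":-1},{"dx":-0.4,"dy":0,"dz":0.37,"rx":0,"ry":0,"rz":0,"grip":-1}]'
python3 -m creep '[{"dx":0,"dy":0.6,"dz":0,"rx":0,"ry":0,"rz":0,"grip":-1},{"dx":0,"dy":0.6,"dz":0,"rx":0,"ry":0,"rz":0,"grip":-1},{"dx":0,"dy":0.6,"dz":0,"rx":0,"ry":0,"rz":0,"grip":-1},{"dx":0,"dy":0.6,"dz":0,"rx":0,"ry":0,"rz":0,"grip":-1},{"dx":0,"dy":0.6,"dz":0,"rx":0,"ry":0,"rz":0,"grip":-1}]'
python3 - <<'E'
from h import *
t=get_image('top');s=get_image('scene');cv2.imwrite('pics/t9.png',t[:,:,::-1])
cv2.imwrite('pics/end.png',np.hstack([cv2.resize(t[130:340,60:560],(500,210)),cv2.resize(s[220:330,220:400],(300,210))])[:,:,::-1])
cv2.imwrite('pics/s9.png',s[:,:,::-1])
E
```

```text
clock: 34.08
eef_pos: [599.1, 14.9, 58.1]
tool_rot: [3.141, 0.0, 2.371]
force: [-1.8, 0.1, 7.6]
width: 65.7
gripper_force: 67.8
clock: 34.7
eef_pos: [596.7, 14.9, 119.7]
tool_rot: [-3.137, -0.004, 2.371]
force: [1.4, 0.2, 0.1]
width: 85.5
gripper_force: 0.0
clock: 35.33
eef_pos: [436.3, 14.8, 270.2]
tool_rot: [3.141, 0.0, 2.371]
force: [1.6, -0.1, -0.2]
width: 85.0
gripper_force: 0.0
clock: 35.95
eef_pos: [438.0, 260.0, 269.6]
tool_rot: [3.139, -0.002, 2.379]
force: [0.0, -0.9, -0.2]
width: 85.7
gripper_force: 0.0
```

View pics/end.png

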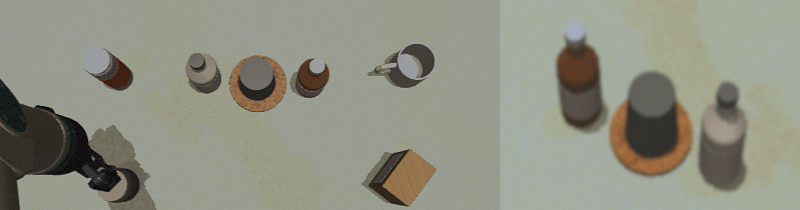

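The nest stands upright, centred on the mat, with the bottles, can, carton and mug in place. The arm is high over the jar. I will check the nest height from two views.

Run:
```python
from h import *
t=cv2.imread('pics/t9.png')[:,:,::-1];s=cv2.imread('pics/s9.png')[:,:,::-1]
ct,cs=get_calibration('top'),get_calibration('scene')
def seed(im,c):
    T=np.array(c['world_from_camera']);q=np.array(c['mtx'])@(np.linalg.inv(T)@np.array([598,14,98,1]))[:3];q=q[:2]/q[2]
    g=cv2.medianBlur(im.mean(2).astype(np.uint8),3);v=g[int(q[1]),int(q[0])];print(q.round(1),v,g[int(q[1])-16:int(q[1])+40:3,int(q[0])])
    return blob(abs(g.astype(int)-int(v))<14,q)
a,ma,sa=seed(t,ct);b,mb,sb=seed(s,cs);p,e=tri([ray(ct,a),ray(cs,b)]);print(a,sa,b,sb,p.round(1),e)
print(ctrl.read_state()['clock'])
```

```text
[315.9 203.7] 106 [103 103 104 104 104 104 107 106 107 108 108  40  37  34  37 108  99 113
 111]
[310.7 268.1] 96 [161 162 103  95  95  96  95  95  96  95  51  48  48  48  47  48  47  86
 108]
[317.26722441 211.8011811 ] [ 289  185   57   57 2032] [310.79674797 269.03861789] [297 258  28  23 492] [586.8  11.1  76. ] [0.67, 0.67]
36.05
```

Run:
```python
from h import *
t=cv2.imread('pics/t9.png')[:,:,::-1];s=cv2.imread('pics/s9.png')[:,:,::-1]
ct,cs=get_calibration('top'),get_calibration('scene')
a,ma,sa=end(t,(316,204),75,125);b,mb,sb=end(s,(311,268),75,115)
p,e=tri([ray(ct,a),ray(cs,b)]);print(a,sa,b,sb,p.round(1),e,diam(ct,ma,p[2]))
```

```text
[315.99429875 203.13112885] [299 187  35  33 877] [310.76134122 269.17554241] [297 258  29  23 507] [599.5  14.2  95.8] [0.41, 0.41] [599.7  13.8  62.5  63.3]
```

```bash
python3 -c "
from cell import ctrl
print(ctrl.finish_job())"
```

```text
the job is handed in; nothing more can be done
None
```

The three cups are nested upside down on the cork mat, smallest inside and largest outside, within about 2 mm of its centre; the job was handed in at about 36 s, with the bottles, can, carton and mug where they were and the jar, partly hidden by the arm in the last picture, not touched by any move.

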